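Wedge the strips tight in the clamping jig

TASK

Lock the three loose wooden strips in the clamping jig: they should lie closed up side by side against the straight fence, held there by the orange wedge driven flat along the bed, thin end first, into the gap between the last strip and the slanted fence. Drive it until it jams firmly and stays put by itself, with the row squeezed tight, no gaps left and every strip flat and parallel. Leave the other things on the bench where they are.

Things in the scene. Friction and masses are not known exactly. Their poses are not given: they have to be found in the camera images.
- jig: fixed jig: plywood bed, x -130..130, y -130..210 mm in its own frame, top at z 18 mm; origin on the bench. +x: across the row to the straight fence, away from the robot (yaw within 0.25 rad); +y: along the strips; the wedge is driven along -y. Fences rise 28 mm above the bed. A dark stop bar, 18 mm high above the bed, spans x -35..100 mm with its face at y -100 mm, at the strips' right ends
- straight_fence: dark fixed bar on the bed, 240 mm long along jig y, 30 mm thick; origin at the middle of the foot of its inner face, at jig (90, 0, 18) mm; the face looks to jig -x
- slanted_fence: dark fixed block on the bed, 100 mm long (jig y -50..50 mm), 30 mm thick, turned 0.133 rad about z (slope 20 in 150). Origin: middle of the foot of its inner face, at jig (-63.3, 0, 18) mm; its +x is that face's normal, towards the row. The gap to the row is widest at +y (the mouth). Strips stick out 50 mm past both its ends: the last one can be pushed towards jig +x there
- strip_a: pale wooden strip 42 x 200 x 22 mm (jig x, y, z), 0.13 kg, lying loose on the bed along jig y, next to the straight fence; origin under its centre. Packed tight its origin is at jig x 69 mm
- strip_b: brown wooden strip of the same size, the middle one; packed tight at jig x 27 mm
- strip_c: pale strip of the same size, the last one, next to the slanted fence; packed tight at jig x -15 mm, its free side at jig x -36 mm. The three start some mm apart, nearer the slanted fence by up to 17 mm, their ends 1 to 8 mm off the stop; they need not touch the stop
- wedge_mid (a point): centre of the loose orange wedge, half-way up. 150 mm long (own y), 32 high; thin end (own y -75) 24 mm thick, thick end (y +75, pale patch) 44, centre 34. Flat face at own x +17; slanted face at x -7 at the thin end, -27 at the thick end. Lies flat on the bench left of the jig, within about 1 rad of the jig's yaw. In place: axes parallel to the jig's, flat face on the last strip
- wedge: the same wedge, 0.12 kg; origin on its underside below the centre. It starts to jam with its centre near jig (-53, 50) mm, thin end at jig y -25 mm, thick end at 125 mm; a harder push takes it some mm further. A steady push of 15 to 20 N on the thick end jams it; friction then holds it
- glue_bottle: white glue bottle with red cap, 60 mm across, 170 mm tall, standing right of the jig; origin under its centre
- mallet: wooden mallet lying beyond the wedge, about 300 mm long; origin under its head
- block_plane: blue and steel hand plane, 60 x 220 mm, about 105 mm tall, to the right of the jig; origin under its centre
- offcut_block: brown offcut block 70 x 110 x 45 mm, near right; origin under its centre
- offcut_slat: pale rectangular offcut slat 130 x 45 x 20 mm (not tapered), beyond the jig; origin under its centre
- try_square: try square with a dark wooden stock 120 mm long and a steel blade 160 mm long, far left; origin under the stock
Things that resemble listed ones, but are neither listed nor needed, are in the scene too. Leave any pink look-alike of the strip_b alone.

How it is judged:
At the end, for the whole second after the job is handed in: Strips flat on the bed, parallel to the jig (0.03 rad), within 4 mm of their packed places across it and -6 to 16 mm along it; wedge upright and flat in the gap, thin end first, straight within 0.06 rad, centre at jig y 10 to 60 mm; all at rest, over 1 N squeeze at every joint of the row (contact force between strip_a and straight_fence above 1 N and contact force between strip_a and strip_b above 1 N and contact force between strip_b and strip_c above 1 N and contact force between strip_c and wedge above 1 N and contact force between wedge and slanted_fence above 1 N and x of strip_a in the frame of jig between 0.065 and 0.073 m and y of strip_a in the frame of jig between -0.006 and 0.016 m and z of strip_a in the frame of jig between 0.014 and 0.022 m and angle between each of strip_a, strip_b, strip_c, wedge_mid's own z axis and vertical below 0.06 rad and angle between the y axis of each of strip_a, strip_b, strip_c and the y axis of jig, either way round below 0.03 rad and linear speed of each of strip_a, strip_b, strip_c, wedge below 0.01 m/s and x of strip_b in the frame of jig between 0.023 and 0.031 m and y of strip_b in the frame of jig between -0.006 and 0.016 m and z of strip_b in the frame of jig between 0.014 and 0.022 m and x of strip_c in the frame of jig between -0.019 and -0.011 m and y of strip_c in the frame of jig between -0.006 and 0.016 m and z of strip_c in the frame of jig between 0.014 and 0.022 m and y of wedge_mid in the frame of jig between 0.01 and 0.06 m and x of wedge_mid in the frame of jig between -0.066 and -0.04 m and z of wedge_mid in the frame of jig below 0.039 m and angle between the y axis of wedge_mid and the y axis of jig, either way round below 0.06 rad); the robot touches nothing.
It fails at once if the glue bottle is shifted by more than 30 mm or tipped by more than 0.4 rad (distance of glue_bottle from where it was at the start of the episode above 0.03 m or angle between glue_bottle's own z axis and vertical above 0.4 rad).
It fails at once if the mallet, plane, try square or an offcut is shifted by more than 30 mm (distance of any of mallet, block_plane, offcut_block, offcut_slat, try_square from where it was at the start of the episode above 0.03 m).
It also fails if it takes over 69 s, if anything falls off the work surface, if the arm or the gripper's body presses on something with over 40 N, if the wrist force passes 120 N, or if a joint passes its speed limit or range.

ROBOT

A 7-joint arm with a two-finger parallel gripper is mounted at the origin on the work surface. World frame = base frame: x ahead of the robot, y to its left, z up, the work surface at z = 0. Lengths are in m, angles in rad, forces in N, time in s.
With the tool pointing down it reaches from about 0.4 to 0.85 m from the base axis. Payload 6.9 kg.
Tool frame: the origin (TCP) lies midway between the tips of the shut fingers; the grasp point (between the pads) lies behind it (ctrl.pinch_z is the z of the grasp point in the tool frame, in m); z points along the fingers, y is the line along which they close (so a half turn about z gives the same grasp; the last joint's range is limited). The gripper opens to 85 mm and grips with 20 to 120 N. Pads are 22 mm wide; open, the fingers measure 114 mm over their backs; the gripper's body (76 mm by 85 mm) begins 54 mm behind the grasp point. The pads swing forward as they close: fully open they stand 13 mm farther back than shut.
Start: joints at [-1.226, 0.507, -0.238, 1.5, 0.126, 1.149, -0.155], TCP at [0.148, 0.607, 0.231] pointing down, gripper open.
Joint ranges: [-3.08, 3.08], [-0.24, 2.05], [-1.43, 1.35], [0, 2.5], [-1.52, 4.66], [0.17, 1.96], [-2.89, 2.89]. Speed limits (rad/s): [2.39, 2.39, 3.14, 3.14, 3.14, 3.14, 3.14].

INTERFACE

Orientations are given as a unit quaternion [w, x, y, z].
In Python, from station import ctrl, get_state, vision, ticket, models gives the robot as it stands. Calls block until the motion is done:
- ctrl.movep(position, orientation): joint-space move of the TCP to a pose.
- ctrl.movel(position, frame=None, max_speed=0.15): straight line of the TCP; frame=None keeps the orientation; max_speed is the mean speed in m/s.
- ctrl.set_joints(angles): joint-space move.
- ctrl.ungrasp() and ctrl.close_gripper(force=None): open the fingers fully, or close them until they stop; force is the grip in N (None keeps the last).
- ctrl.pause(seconds).
- ctrl.ik(position, orientation): joint angles nearest the present ones, or None.
- get_state(): the state.
- vision.grab_frame(name): name is "scene" or "top"; returns (picture, depth): 420x560x3 uint8, blue, green, red; 420x560 float32, m along the optical axis (not along the pixel's ray), 0 where there is no reading.
- vision.camera_info(name): a dict with "mtx" (3x3 intrinsics, pixels), "dist_coeffs" ([k1, k2, p1, p2, k3] as OpenCV has them; the pictures are not rectified), "R" (3x3) and "t" (3): a world point X has camera coordinates R X + t. Camera axes: x right, y down, z forward; pixel columns grow to the right and rows downward; lengths in m; the calibration is good to about 2 mm. A picture is of the moment at which its call begins. camera_info takes no time and is no camera call.
A pose or a line that the arm cannot do raises ctrl.Unreachable and nothing moves.
- ticket.close_job(): hands the job in; it is judged then, once.
Trained networks look in the newest picture that a camera, given by its name, has taken for a name from the list of things; names that differ only in an ending like _2 or _b are one class to them, and where a whole thing is asked for, a point or a joint stands for the part that bears it (a point fixed in the world has none). Each returns a list of dicts, best first, with "p" (0 to 1); they miss things now and then, are a little off and sometimes report something else, mostly with a low value. They report only what shows in the picture. A call takes as long as a camera call. They do not tell look-alikes from the thing itself.
- models.recognise(camera, target): "point" ([column, row] in pixels, amid what is visible of it).
- models.masks_of(camera, target): "mask" (420x560 bool, what is visible of it) and "point" ([column, row] in pixels, amid what is visible of it).
The state is a dict: "time": time; "qpos": joint angles; "qd": joint speeds; "tau": joint torques, N m; "tcp_pos": TCP position; "eef_rot": TCP orientation; "contact_force": force on the tool from outside, world axes, zero at the start; "wrist_torque": the same for the moment, N m; "width": finger opening in m; "gripper_force": force on a finger pad.
Only numpy, scipy, OpenCV 4.12 (cv2) and the standard library are available. Lean on these libraries where they do the work, as an engineer would, in place of code of your own. Each camera call takes 0.05 s, during which the arm holds its last target. There are 200 camera calls.

## Working session

There is one attempt and no reset: what is moved stays moved. The work goes in short steps, each a Python script; the robot and the scene stay as the last script left them, time stands still between calls to the robot, and variables do not carry over. Pictures are saved under pics/ and viewed, at most 10 in all, crops included, and the job is handed in when it is done.

```bash
ls; mkdir -p pics
cat > h.py <<'E'
import numpy as np, cv2
from station import ctrl, get_state, vision, ticket, models
def cloud(cam, depth):
    i=vision.camera_info(cam); K=np.array(i["mtx"]);d=np.array(i["dist_coeffs"]);R=np.array(i["R"]);t=np.array(i["t"])
    h,w=depth.shape; u,v=np.meshgrid(np.arange(w),np.arange(h))
    n=cv2.undistortPoints(np.stack([u,v],-1).reshape(-1,1,2).astype(np.float64),K,d).reshape(h,w,2)
    P=np.concatenate([n,np.ones((h,w,1))],-1)*depth[...,None]
    return (P-t)@R
E
python3 - <<'E'
from h import *
for c in("scene","top"):
    p,d=vision.grab_frame(c); cv2.imwrite(f"pics/{c}0.png",p); np.savez(f"{c}0.npz",p=p,d=d)
    i=vision.camera_info(c); print(c, -np.array(i["R"]).T@np.array(i["t"]), i["mtx"][0])
    X=cloud(c,d)
    for n in("wedge","strip_a","strip_b","strip_c","straight_fence","slanted_fence","jig"):
        for r in models.masks_of(c,n):
            m=r["mask"]&(d>0); q=X[m]
            if len(q)<5: continue
            z=np.percentile(q[:,2],90); tp=q[abs(q[:,2]-z)<.006]
            rc=cv2.minAreaRect((tp[:,:2]*1000).astype(np.float32))
            print(n,round(r["p"],2),np.round(r["point"]),"ztop",round(z,4),"rect",np.round(rc[0]),np.round(rc[1]),round(rc[2],1))
print(get_state()["time"],ctrl.pinch_z,get_state()["eef_rot"])
E
```

```text
pics
scene [1.22973158 0.60079552 1.32884329] [456.54310221   0.         289.69365987]
wedge 0.95 [358. 244.] ztop 0.0357 rect [507. 302.] [149.  44.] 63.0
strip_a 0.97 [255. 201.] ztop 0.0436 rect [613. -84.] [200.  47.] 89.2
strip_a 0.91 [393. 212.] ztop 0.0253 rect [334. 325.] [ 48. 198.] 21.7
strip_a 0.87 [272. 185.] ztop 0.0433 rect [517. -89.] [200.  50.] 88.9
strip_a 0.64 [263. 192.] ztop 0.0436 rect [565. -86.] [201.  52.] 88.3
strip_a 0.47 [342. 300.] ztop 0.0629 rect [693. 347.] [ 67. 110.] 41.9
strip_b 0.97 [255. 201.] ztop 0.0436 rect [613. -84.] [200.  47.] 89.2
strip_b 0.91 [393. 212.] ztop 0.0253 rect [334. 325.] [ 48. 198.] 21.7
strip_b 0.87 [272. 185.] ztop 0.0433 rect [517. -89.] [200.  50.] 88.9
strip_b 0.64 [263. 192.] ztop 0.0436 rect [565. -86.] [201.  52.] 88.3
strip_b 0.47 [342. 300.] ztop 0.0629 rect [693. 347.] [ 67. 110.] 41.9
strip_c 0.97 [255. 201.] ztop 0.0436 rect [613. -84.] [200.  47.] 89.2
strip_c 0.91 [393. 212.] ztop 0.0253 rect [334. 325.] [ 48. 198.] 21.7
strip_c 0.87 [272. 185.] ztop 0.0433 rect [517. -89.] [200.  50.] 88.9
strip_c 0.64 [263. 19
[... 1144 characters left out ...]
[309. 194.] ztop 0.0435 rect [613. -84.] [ 42. 200.] 0.7
strip_b 0.56 [308. 228.] ztop 0.0433 rect [518. -88.] [ 42. 199.] 1.1
strip_c 0.73 [308. 213.] ztop 0.0435 rect [566. -86.] [ 42. 200.] 1.5
strip_c 0.66 [178. 288.] ztop 0.0253 rect [334. 326.] [ 42. 200.] 21.3
strip_c 0.64 [309. 194.] ztop 0.0435 rect [613. -84.] [ 42. 200.] 0.7
strip_c 0.56 [308. 228.] ztop 0.0433 rect [518. -88.] [ 42. 199.] 1.1
straight_fence 0.96 [308. 184.] ztop 0.0495 rect [652. -90.] [ 31. 238.] 1.3
slanted_fence 0.59 [310. 240.] ztop 0.0492 rect [469. -97.] [30. 99.] 8.6
jig 0.8 [284. 233.] ztop 0.046 rect [559. -94.] [217. 241.] 1.5
0.8 -0.0187 [ 1.14010314e-06  1.19639778e-01  9.92817366e-01 -2.18161718e-05]
```

Run:
```python
import cv2
p=cv2.imread("pics/top0.png"); cv2.imwrite("pics/top0b.png",cv2.resize(p,(800,600)))
```

```text
(no output)
```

View pics/top0b.png

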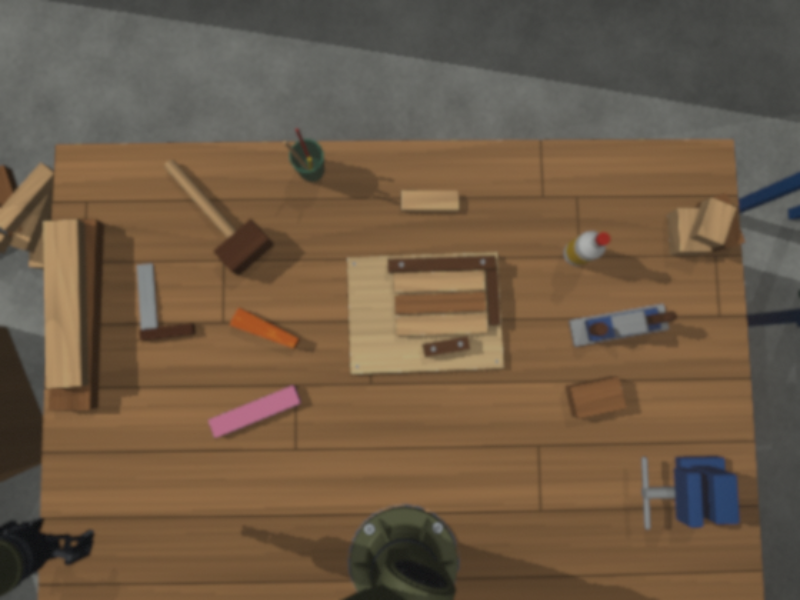

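View pics/scene0.png

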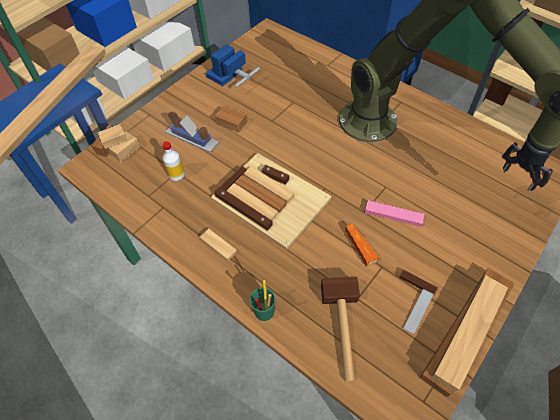

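```bash
cat >> h.py <<'E'
def to_plane(cam,uv,z):
    i=vision.camera_info(cam); K=np.array(i["mtx"]);d=np.array(i["dist_coeffs"]);R=np.array(i["R"]);t=np.array(i["t"])
    n=cv2.undistortPoints(np.asarray(uv,float).reshape(-1,1,2),K,d).reshape(-1,2)
    D=np.c_[n,np.ones(len(n))]@R; C=-R.T@t
    return C+D*((z-C[2])/D[:,2])[:,None]
def wedge_fit(cam,ztop,d,pmin=.2,near=None):
    """pose (x,y,yaw) of the wedge: fit its tapered top outline, own y towards the thick end"""
    from scipy.optimize import minimize
    rs=[r for r in models.masks_of(cam,"wedge") if r["p"]>pmin]
    X=cloud(cam,d)
    for r in rs:
        m=r["mask"]; q=X[m&(d>0)]; zt=np.percentile(q[:,2],90)
        sel=m&(abs(X[...,2]-zt)<.008)&(d>0)
        v,u=np.nonzero(sel); P=to_plane(cam,np.c_[u,v],ztop)[:,:2]
        c,s,a=cv2.minAreaRect((P*1000).astype(np.float32))
        if not(120<max(s)<175 and 25<min(s)<60): continue
        c=np.array(c)/1000; ax=np.linalg.svd(P-P.mean(0),full_matrices=False)[2][0]
        L=(P-c)@ax; W=(P-c)@[-ax[1],ax[0]]
        w=[np.ptp(W[(L>a)&(L<a+.025)]) for a in(-.06,.035)]
        if w[1]<w[0]: ax=-ax
        return r["p"],c,np.arctan2(ax[1],ax[0])-np.pi/2,np.round(w,4),s,P
E
python3 - <<'E'
from h import *
for c in("scene","top"):
    f=np.load(f"{c}0.npz"); p,d=f["p"],f["d"]; X=cloud(c,d)
    def zone(x0,x1,y0,y1): 
        m=(X[...,0]>x0)&(X[...,0]<x1)&(X[...,1]>y0)&(X[...,1]<y1)&(d>0); return m
    print(c,"bench z",np.median(X[zone(.45,.65,.14,.2)][:,2]),"bed",np.median(X[zone(.45,.65,.04,.1)][:,2]))
    m=zone(.35,.75,-.3,.2)&(X[...,2]>.011+.002)
    m=cv2.morphologyEx(m.astype(np.uint8),cv2.MORPH_OPEN,np.ones((3,3)))
    n,l,st,_=cv2.connectedComponentsWithStats(m); k=1+np.argmax(st[1:,4]); v,u=np.nonzero(l==k)
    P=to_plane(c,np.c_[u,v],.018); r=cv2.minAreaRect((P[:,:2]*1000).astype(np.float32)); print("bed rect",r)
    print("wedge",wedge_fit(c,.032,d)[:5])
for a in(90,-90,):
    f=np.radians(a+1.3)/2
    for pos in([.5,.06,.05],[.49,-.17,.05],[.5,.3,.05]): 
        q=ctrl.ik(pos,[0,np.cos(f),np.sin(f),0]); print(a,pos,None if q is None else np.round(q,2))
E
```

```text
scene bench z -5.522664966674705e-05 bed 0.01776631805384401
bed rect ((546.4083862304688, -57.187652587890625), (262.4029846191406, 350.1868896484375), 0.9539948105812073)
wedge (0.95, array([0.50849625, 0.30170035]), np.float64(-0.40170703392127405), array([0.028, 0.044]), (150.73269653320312, 44.994529724121094))
top bench z 0.00027910205015823546 bed 0.018293590426668654
bed rect ((546.6397705078125, -53.56114196777344), (260.0378112792969, 339.96551513671875), 1.275636076927185)
wedge (0.63, array([0.50887744, 0.30209723]), np.float64(-0.42280470592259256), array([0.0278, 0.0397]), (150.019287109375, 40.48846435546875))
90 [0.5, 0.06, 0.05] [-0.3   0.56  0.2   2.04 -0.2   0.55  0.06]
90 [0.49, -0.17, 0.05] [-0.1   0.65  0.6   2.01 -0.59  0.66  0.91]
90 [0.5, 0.3, 0.05] [-0.65  0.64  0.1   1.83 -0.1   0.67 -0.46]
-90 [0.5, 0.06, 0.05] [ 0.18  0.6  -0.52  2.04  0.49  0.63  2.49]
-90 [0.49, -0.17, 0.05] [-0.35  0.89  1.15  2.01 -1.02  0.98 -1.78]
-90 [0.5, 0.3, 0.05] [-0.21  0.7  -0.6   1.82  0.54  0.79  2.07]
```

```bash
cat >> h.py <<'E'
TH=.0223; O=np.array([.5475,-.0936])
def J(x,y,z):  # jig mm -> world m
    c,s=np.cos(TH),np.sin(TH); x,y=x/1000,y/1000
    return [O[0]+c*x-s*y, O[1]+s*x+c*y, z/1000]
def Q(yaw): f=(yaw+np.pi/2)/2; return [0,np.cos(f),np.sin(f),0]
def st(tag=""):
    s=get_state(); c,n=np.cos(TH),np.sin(TH); d=s["tcp_pos"][:2]-O
    f=s["contact_force"]; print(tag,"t",round(s["time"],2),"jig",np.round([1e3*(c*d[0]+n*d[1]),1e3*(-n*d[0]+c*d[1]),1e3*s["tcp_pos"][2]],1),"F",np.round(f,1),"w",round(s["width"],4)); return s
E
python3 - <<'E'
from h import *
ctrl.close_gripper(40); st()
ctrl.movep(J(-80,78,70),Q(TH)); st("above L")
def push(y,faces):
    ctrl.movel(J(-75,y,24),max_speed=.2); st()
    for x in faces:
        ctrl.movel(J(x-14.5,y,24),max_speed=.06); ctrl.pause(.1); s=st(x)
        if np.hypot(*s["contact_force"][:2])>15: break
    ctrl.movel(J(-75,y,24),max_speed=.2); ctrl.movel(J(-80,y,62),max_speed=.25)
push(78,[-46,-42])
ctrl.movel(J(-80,-77,62),max_speed=.3)
push(-77,[-44,-39,-36.5])
st()
p,d=vision.grab_frame("top"); cv2.imwrite("pics/top1.png",cv2.resize(p[130:320,230:360],None,fx=4,fy=3,interpolation=cv2.INTER_CUBIC))
E
```

```text
t 1.67 jig [-383.3  709.4  231.2] F [-0.   0.6  0.4] w 0.0001
above L t 4.22 jig [-79.6  79.   70.1] F [ 0.8 -0.   0. ] w -0.0001
 t 4.6 jig [-75.5  78.3  23.8] F [-0.3 -0.8  0.2] w 0.0004
-46 t 5.09 jig [-60.4  78.   24.3] F [ 0.2 -0.   0.9] w -0.0002
-42 t 5.44 jig [-56.4  77.9  24. ] F [ 1.  -1.1 -0.3] w 0.0
 t 7.0 jig [-75.6 -75.3  23.4] F [ 0.3 -0.1 -0.4] w -0.0001
-44 t 7.53 jig [-58.5 -77.   24.2] F [-0.2 -0.4 -0.6] w 0.0001
-39 t 7.88 jig [-53.4 -77.   24. ] F [-0.4  0.   0.6] w -0.0001
-36.5 t 8.22 jig [-52.2 -76.9  23.8] F [-4.4 -0.6  1.8] w -0.0004
 t 8.79 jig [-77.8 -77.3  63.3] F [ 0.4  0.4 -0.2] w 0.0001
```

View pics/top1.png

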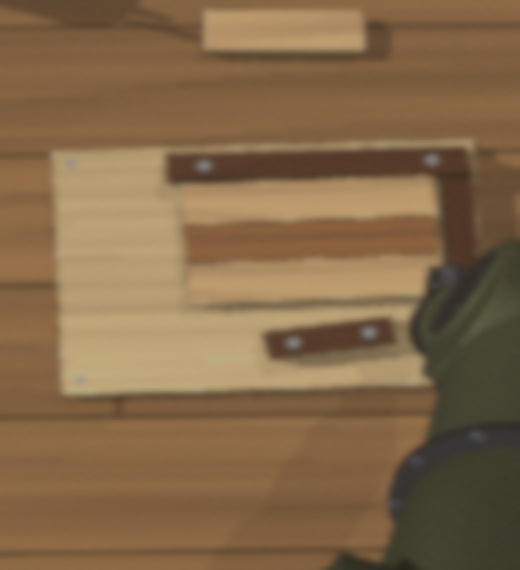

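The row is nearly closed: strips span rows 180–305 of the crop, slightly angled, and the wedge gap is clear. I'll push both ends once more, then pick up the wedge.

Run:
```python
from h import *
def push(y,faces):
    ctrl.movel(J(-75,y,24),max_speed=.2)
    for x in faces:
        ctrl.movel(J(x-14.5,y,24),max_speed=.06); ctrl.pause(.1); s=st(x)
        if np.hypot(*s["contact_force"][:2])>10: break
    ctrl.movel(J(-75,y,24),max_speed=.2); ctrl.movel(J(-80,y,62),max_speed=.25)
ctrl.movel(J(-80,78,62),max_speed=.3)
push(78,[-40,-37,-35,-33])
ctrl.movel(J(-80,-77,62),max_speed=.3)
push(-77,[-38,-35,-33])
mid=-.415; g=.058; c=np.array([.5087,.302])
gp=c+g*np.array([-np.sin(mid),np.cos(mid)])
ctrl.movel(J(-80,60,100),max_speed=.4)
ctrl.ungrasp()
ctrl.movep([*gp,.09],Q(mid)); st()
ctrl.movel([*gp,.005]); ctrl.close_gripper(50); st("grip")
ctrl.movel([*gp,.08]); s=st("lift")
p,d=vision.grab_frame("scene"); cv2.imwrite("pics/s2.png",cv2.resize(p[150:300,290:490],None,fx=4,fy=4,interpolation=cv2.INTER_CUBIC))
p,d=vision.grab_frame("top");np.savez("top2.npz",p=p,d=d)
```

```text
-40 t 10.44 jig [-54.4  78.   24.1] F [-0.7  0.  -0.3] w -0.0001
-37 t 10.79 jig [-52.3  78.1  23.9] F [-3.8  0.4  2.3] w 0.0
-35 t 11.14 jig [-52.2  78.1  23.7] F [-8.   0.2  4.4] w 0.0001
-33 t 11.49 jig [-52.1  78.1  23.5] F [-12.4  -0.6   9.1] w 0.0
-38 t 13.71 jig [-52.1 -76.9  24.2] F [-1.5  0.   1.3] w 0.0003
-35 t 14.06 jig [-52.  -76.8  23.9] F [-7.2 -0.4  5.6] w -0.0004
-33 t 14.41 jig [-51.9 -76.8  23.6] F [-12.2  -0.8   9.9] w 0.0
 t 17.75 jig [ -4.7 446.9  90.2] F [-0.2 -0.5  0.3] w 0.0858
grip t 18.95 jig [ -4.9 449.3   6.2] F [-0.8 -0.9  5.1] w 0.0413
lift t 19.6 jig [ -6.  448.9  79.4] F [-0.3 -1.  -1.6] w 0.0418
```

View pics/s2.png

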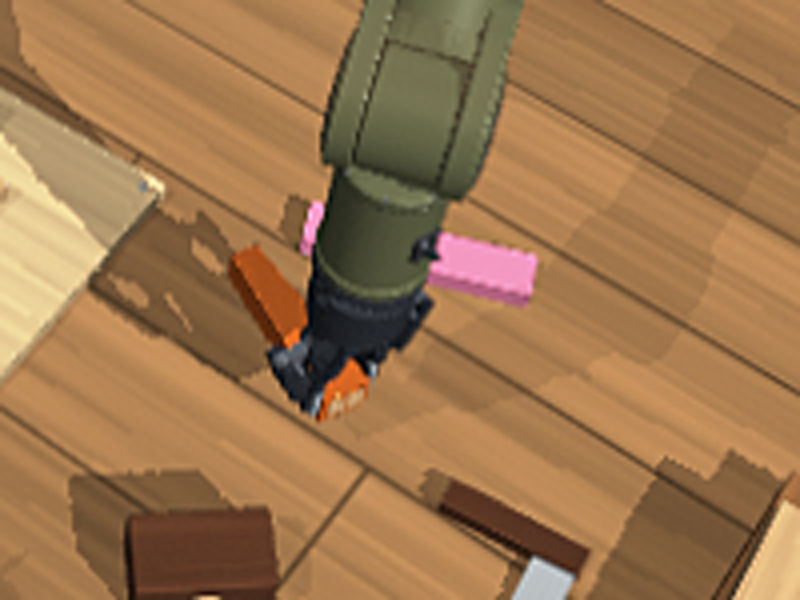

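Run:
```python
from h import *
g=58
def W(xc,yc,z): return J(xc-.0667*g, yc+g, z)
ctrl.movep(W(-57,150,80),Q(TH+.0667)); st()
ctrl.movel(W(-57,150,25)); ctrl.pause(.15); st("down")
ctrl.movel(W(-56.3,100,24.5)); st()
ctrl.movel(W(-54.6,76,24),max_speed=.08); ctrl.pause(.1); st()
ctrl.movel(W(-54.2,68,24),max_speed=.05); ctrl.pause(.1);st()
p,d=vision.grab_frame("top");np.savez("top3.npz",p=p,d=d); cv2.imwrite("pics/top3.png",cv2.resize(p[160:290,210:370],None,fx=5,fy=4.5,interpolation=cv2.INTER_CUBIC))
```

```text
t 20.68 jig [-60.2 209.2  79.9] F [-0.2  0.4 -2. ] w 0.0414
down t 21.34 jig [-60.5 208.8  25.1] F [0.8 1.3 0.1] w 0.0417
 t 21.82 jig [-59.  156.   25.6] F [-0.4 -1.4  7.8] w 0.0415
 t 22.38 jig [-56.6 133.2  25.5] F [-0.4 -0.9 11.5] w 0.041
 t 22.78 jig [-56.4 126.7  25.5] F [-1.   4.3 11.6] w 0.041
```

View pics/top3.png

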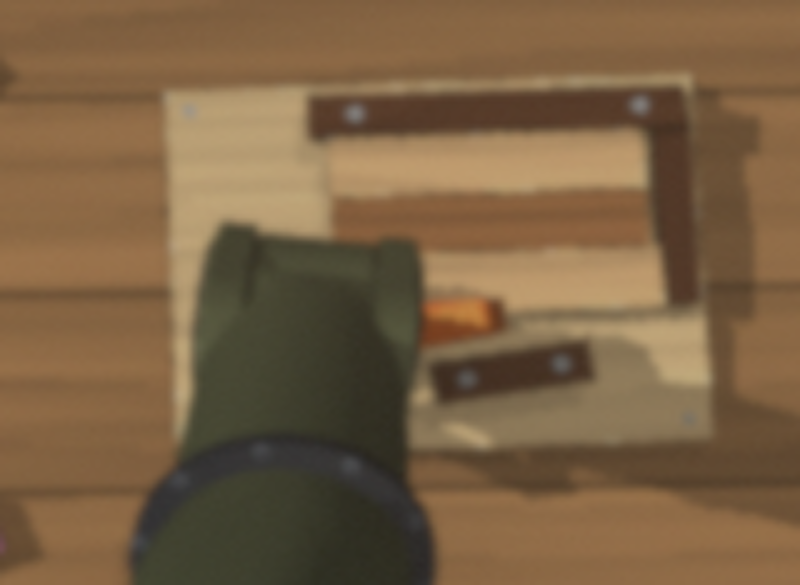

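Run:
```python
from h import *
f=np.load("top3.npz"); p,d=f["p"],f["d"]; X=cloud("top",d)
c,s=np.cos(TH),np.sin(TH); D=X[...,:2]-O; jx=1e3*(c*D[...,0]+s*D[...,1]); jy=1e3*(-s*D[...,0]+c*D[...,1])
hsv=cv2.cvtColor(p,cv2.COLOR_BGR2HSV)
for y in range(-20,60,6):
    r=[]
    for x in range(-76,-22,4):
        k=np.argmin((jx-x)**2+(jy-y)**2+1e6*(d==0)); r.append(f"{1e3*X[...,2].flat[k]:.0f}/{hsv[...,1].flat[k]}")
    print(y,r)
p,d=vision.grab_frame("scene");np.savez("s3.npz",p=p,d=d); cv2.imwrite("pics/s3.png",cv2.resize(p[150:270,200:360],None,fx=5,fy=5,interpolation=cv2.INTER_CUBIC))
```

```text
-20 ['50/118', '46/122', '51/117', '47/108', '50/98', '17/94', '19/94', '13/95', '19/94', '16/99', '41/103', '43/106', '36/106', '43/107']
-14 ['44/128', '45/122', '48/116', '42/99', '21/95', '19/93', '20/94', '19/93', '22/94', '16/97', '37/104', '42/107', '41/106', '42/107']
-8 ['42/126', '42/126', '45/109', '41/99', '18/97', '17/94', '19/95', '17/93', '19/94', '20/95', '38/105', '38/106', '40/106', '42/107']
-2 ['48/128', '47/124', '42/106', '43/98', '24/94', '13/96', '23/102', '13/116', '16/115', '14/112', '41/111', '40/110', '40/110', '40/106']
4 ['47/124', '47/124', '43/103', '17/94', '23/94', '15/98', '19/113', '88/143', '90/137', '90/132', '88/123', '86/115', '41/112', '47/107']
10 ['46/129', '49/124', '45/100', '14/95', '21/96', '20/109', '19/137', '97/169', '100/168', '99/165', '94/142', '95/119', '45/112', '39/112']
16 ['48/122', '45/117', '45/107', '17/93', '19/97', '21/114', '106/157', '110/176', '103/181', '108/175', '106/151', '102/122', '41/118', '41/118']
22 ['47/99', '44/109', '47/99', '16/93', '21/102', '20/133', '108/171', '112/174', '112/174', '113/175', '113/167'
[... 204 characters left out ...]
 '45/94', '15/97', '20/99', '102/168', '105/182', '105/179', '102/170', '105/166', '110/161', '107/142', '38/116', '38/116']
40 ['48/113', '47/103', '16/96', '19/97', '14/106', '100/179', '103/185', '105/182', '99/172', '100/170', '103/169', '105/138', '45/137', '41/115']
46 ['46/116', '51/99', '18/97', '23/99', '73/141', '99/182', '101/185', '101/182', '101/173', '102/170', '101/172', '99/163', '46/130', '39/112']
52 ['20/94', '18/90', '22/92', '15/103', '21/124', '93/174', '99/186', '96/185', '94/172', '99/176', '97/169', '95/153', '37/124', '42/108']
58 ['21/88', '17/85', '15/85', '86/146', '86/146', '93/157', '92/157', '96/151', '96/151', '98/172', '97/169', '95/153', '95/153', '42/108']
```

View pics/s3.png

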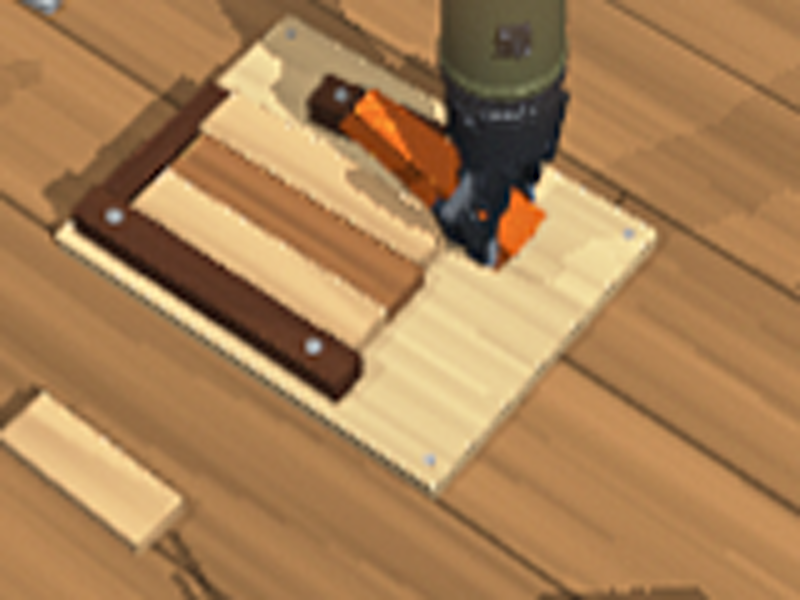

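Run:
```python
from h import *
print(get_state()["eef_rot"],Q(TH+.0667))
f=np.load("top2.npz"); p,d=f["p"],f["d"]; X=cloud("top",d)
mid=-.415; ax=np.array([-np.sin(mid),np.cos(mid)]); D=X[...,:2]-[.5087,.302]
a=1e3*D@ax; b=1e3*D@[ax[1],-ax[0]]
for y in range(-90,80,10):
    m=(abs(a-y)<5)&(abs(b)<10)&(d>0); print(y,np.round(1e3*np.median(X[m][:,2])) if m.any() else None,end=' ')
```

```text
[0.00100237 0.67461938 0.73816297 0.00176757] [0, np.float64(0.6749509049954225), np.float64(0.7378626402291013), 0]
-90 0.0 -80 2.0 -70 96.0 -60 104.0 -50 105.0 -40 105.0 -30 104.0 -20 105.0 -10 446.0 0 461.0 10 509.0 20 300.0 30 505.0 40 504.0 50 501.0 60 498.0 70 482.0
```

Run:
```python
from h import *
g=58
def W(xc,yc,z): return J(xc-.0667*g, yc+g, z)
ctrl.movel(W(-55,72,30)); 
ctrl.movel(W(-60,144,30)); ctrl.movel(W(-60,144,26),max_speed=.1); st()
ctrl.ungrasp(); ctrl.pause(.2)
ctrl.movel(W(-60,144,70),max_speed=.25); ctrl.movel(J(-200,150,150),max_speed=.4); st()
p,d=vision.grab_frame("top");np.savez("top4.npz",p=p,d=d); r=wedge_fit("top",.05,d)
if r:
  print(r[:5]); c,s=np.cos(TH),np.sin(TH); D=r[1]-O; print("jig",c*D[0]+s*D[1],-s*D[0]+c*D[1],"own yaw rel",r[2]-TH-.0667)
p1=p
cv2.imwrite("pics/top4.png",cv2.resize(p[160:290,210:370],None,fx=5,fy=4.5,interpolation=cv2.INTER_CUBIC))
```

```text
t 24.02 jig [-64.  200.8  25.7] F [-0.6  0.1 -1.7] w 0.0412
 t 25.62 jig [-200.4  150.1  150.1] F [ 0.5 -0.1 -0.2] w 0.0855
(0.75, array([0.4869238 , 0.05807053]), np.float64(0.0930885705151614), array([0.0372, 0.0229]), (37.62620162963867, 143.37545776367188))
jig -0.057179168549073255 0.1529835567371193 own yaw rel 0.004088570515161399
```

View pics/top4.png

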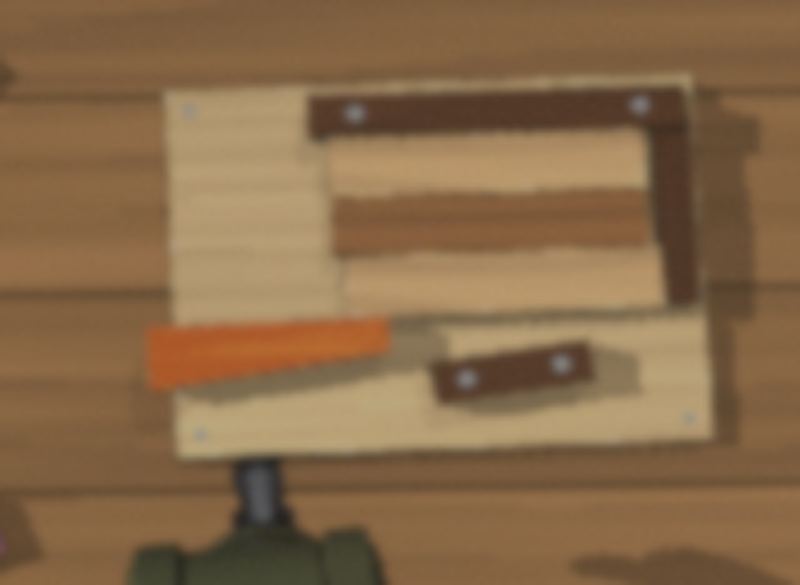

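Run:
```python
from h import *
f=np.load("top4.npz"); p,d=f["p"],f["d"]; X=cloud("top",d)
c,s=np.cos(TH),np.sin(TH); D=X[...,:2]-O; jx=1e3*(c*D[...,0]+s*D[...,1]); jy=1e3*(-s*D[...,0]+c*D[...,1])
zs=[]
for y in range(70,235,10):
    m=(abs(jy-y)<5)&(abs(jx+52)<8)&(d>0); zs.append(float(np.round(1e3*np.median(X[m][:,2]))))
print(zs)
if not all(46<z<60 for z in zs[2:13]): raise SystemExit("tilted")
xc,yc,g=-57.2,150,56
def W(xc,yc,z): return J(xc-.0667*g, yc+g, z)
ctrl.movep(W(xc,yc,75),Q(TH+.0667))
ctrl.movel(W(xc,yc,26)); ctrl.close_gripper(100); st("grip")
ctrl.movel(W(-57,120,26.5),max_speed=.08); st()
ctrl.movel(W(-56,95,26.5),max_speed=.08); st()
p,d=vision.grab_frame("top"); np.savez("top5.npz",p=p,d=d); X=cloud("top",d)
D=X[...,:2]-O; jx=1e3*(c*D[...,0]+s*D[...,1]); jy=1e3*(-s*D[...,0]+c*D[...,1])
for y in range(0,100,6):
    m=(abs(jy-y)<3)&(abs(jx+52)<6)&(d>0); print(y,np.round(1e3*np.median(X[m][:,2])) if m.any() else None,end=' ')
```

```text
[21.0, 48.0, 49.0, 51.0, 51.0, 52.0, 49.0, 51.0, 51.0, 50.0, 50.0, 51.0, 50.0, 51.0, 51.0, 50.0, 1.0]
grip t 27.4 jig [-60.7 206.1  27.3] F [-2.8  0.6 14.2] w 0.0399
 t 27.93 jig [-60.  174.8  27.4] F [-0.5 -2.7  9.5] w 0.04
 t 28.39 jig [-59.  150.1  27.4] F [-0.9 -1.3 10.1] w 0.0401
0 19.0 6 18.0 12 20.0 18 51.0 24 50.0 30 51.0 36 51.0 42 49.0 48 49.0 54 51.0 60 50.0 66 49.0 72 50.0 78 50.0 84 51.0 90 50.0 96 None
```

Run:
```python
from h import *
g=56
def W(xc,yc,z): return J(xc-.0667*g, yc+g, z)
ctrl.movel(W(-54.6,76,26.5),max_speed=.08); st()
ctrl.movel(W(-54.1,68,26.5),max_speed=.06); ctrl.pause(.1); st()
ctrl.ungrasp(); ctrl.movel(W(-54.1,68,75),max_speed=.2); st()
# re-seat fingers behind the thick end
ctrl.movel(J(-55,185,75),max_speed=.3); ctrl.close_gripper(60)
ctrl.movep(J(-57,175,30),Q(TH)); st("behind")
for y in (62,57,54,52,50,48,46,44,42,40,38,36,34):
    ctrl.movel(J(-57,y+75+11,30),max_speed=.06); ctrl.pause(.05); s=st(y)
    f=s["contact_force"]
    if np.hypot(f[0],f[1])>20: break
p,d=vision.grab_frame("top"); cv2.imwrite("pics/top6.png",cv2.resize(p[160:290,210:370],None,fx=5,fy=4.5,interpolation=cv2.INTER_CUBIC))
```

```text
t 28.83 jig [-59.  132.9  27.4] F [-4.2  3.3 14.3] w 0.0402
 t 29.22 jig [-59.1 126.3  27.4] F [-5.5  7.4 15.6] w 0.0401
 t 30.12 jig [-57.3 124.1  75.7] F [0.1 0.3 0.2] w 0.0854
behind t 31.54 jig [-58.2 174.6  29.4] F [-0.8  0.5  0.1] w 0.0001
62 t 32.19 jig [-57.  148.   30.1] F [-0.4 -0.3 -0.2] w -0.0001
57 t 32.49 jig [-57.  142.9  30. ] F [-0.2  0.4 -0.2] w -0.0003
54 t 32.79 jig [-57.  139.9  30. ] F [-0.2  0.9  0.3] w -0.0001
52 t 33.09 jig [-57.  137.9  30. ] F [ 0.2  0.9 -0.8] w 0.0006
50 t 33.39 jig [-57.  135.9  30. ] F [-0.4  0.5  0.4] w -0.0
48 t 33.69 jig [-57.  135.6  30. ] F [0.3 4.7 0.2] w -0.0001
46 t 33.99 jig [-57.  135.4  30. ] F [-0.8  9.8  0.8] w 0.0003
44 t 34.29 jig [-57.  135.3  30. ] F [-0.2 16.5 -0.3] w 0.0001
42 t 34.59 jig [-57.  135.2  30.1] F [-0.8 21.4  1.9] w -0.0002
```

View pics/top6.png

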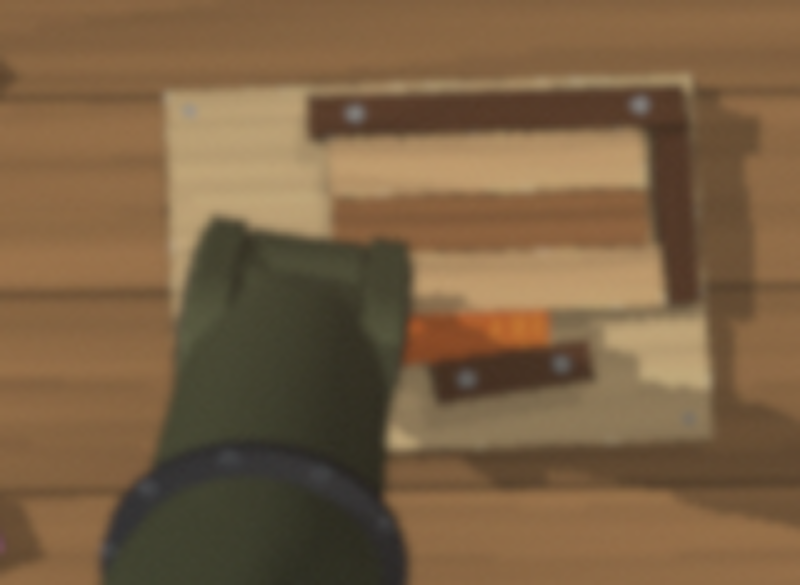

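Run:
```python
from h import *
for y in (40,38.5):
    ctrl.movel(J(-57,y+86,30),max_speed=.06); ctrl.pause(.2); st(y)
ctrl.movel(J(-57,165,30),max_speed=.1); ctrl.movel(J(-65,190,110),max_speed=.25); ctrl.movel(J(-160,260,200),max_speed=.4); st()
p,d=vision.grab_frame("top"); X=cloud("top",d)
cv2.imwrite("pics/top7.png",cv2.resize(p[160:290,210:370],None,fx=5,fy=4.5,interpolation=cv2.INTER_CUBIC))
c,s=np.cos(TH),np.sin(TH)
for n,z in(("wedge",.05),("strip_b",.04)):
  for r in models.masks_of("top",n):
    v,u=np.nonzero(r["mask"]); P=to_plane("top",np.c_[u,v],z)[:,:2]; rc=cv2.minAreaRect((P*1000).astype(np.float32))
    D=np.array(rc[0])/1000-O; print(n,round(r["p"],2),"jig",np.round(1e3*np.array([c*D[0]+s*D[1],-s*D[0]+c*D[1]]),1),np.round(rc[1]),round(rc[2],1),"z",np.round(np.median(X[v,u,2]),4))
```

```text
40 t 35.09 jig [-57.  135.   30.1] F [-0.9 27.4  1.8] w 0.0001
38.5 t 35.54 jig [-57.1 135.   30.1] F [-1.1 31.1  2.4] w 0.0
 t 37.11 jig [-160.3  259.9  199.7] F [0.3 0.6 0.6] w 0.0
wedge 0.81 jig [-52.2  49.8] [ 37. 149.] 6.7 z 0.0502
strip_b 0.92 jig [27.   7.4] [ 42. 200.] 1.3 z 0.0403
strip_b 0.79 jig [-15.8  -0.4] [ 44. 198.] 2.5 z 0.0404
strip_b 0.65 jig [69.3  8.2] [ 43. 201.] 1.4 z 0.0405
strip_b 0.55 jig [-226.8  482.7] [41. 64.] 19.7 z 0.022
```

View pics/top7.png

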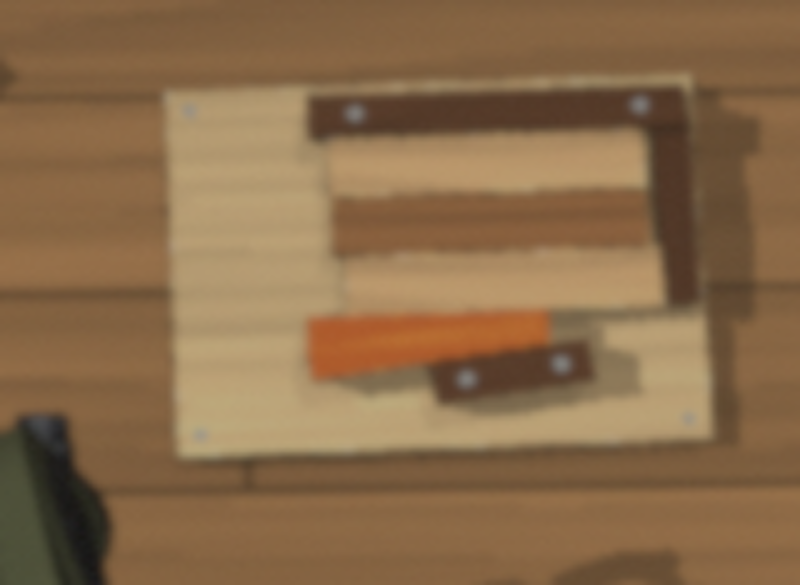

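The strips are closed up and parallel (crop rows 135–310), at jig x 69, 27 and -16 mm. The wedge sits flat at about (-52, 50) mm, jammed between the last strip and the slanted fence, so I'm handing the job in.

```bash
python3 -c "
from h import *
print(ticket.close_job())"
```

```text
the job is handed in; nothing more can be done
None
```

I handed the job in at about 37 s of the 69 s allowed: the three strips are closed up against the straight fence and the wedge is jammed at jig (-52, 50) mm after a 31 N push; the squeeze at each joint was not measured directly.

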